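# Put the setting gauges back on their holders

### The job

Put the four steel gauges away: the thick-walled ring flat down over the thin post, the thin-walled ring flat down over the thick post, the gauge block flat in the recess of the long tray, and the tube upright in the bored block, down until its black mark is level with the block's top. Set each gauge down in its holder, never letting go of one in mid-air, and leave all four released and at rest.

Things in the scene. Friction and masses are not known exactly. Their poses are not given: they have to be found in the camera images.
- thick_ring: Loose plain steel ring gauge with thick walls and a small hole: 60 mm outside, 22 mm hole, 18 mm high, about 0.34 kg, lying flat on the bench. Origin at the centre of its underside, z up along its axis.
- thin_ring: Loose plain steel ring gauge with thin walls and a wide hole: 48 mm outside, 36 mm hole, 18 mm high, about 0.11 kg, lying flat on the bench. Origin at the centre of its underside, z up along its axis.
- gauge_block: Loose plain steel gauge block, a rectangular bar 84 mm long (its y axis), 22 mm wide (its x axis), 16 mm high, about 0.23 kg, lying flat on the bench. Origin at the centre of its underside, z up.
- tube: Loose steel tube standing upright on the bench, 24 mm outside diameter, 80 mm high, about 0.16 kg, with a thin black mark around it 35 mm above its lower end. Origin at the centre of its lower end, z up along the tube.
- thin_post_stand: Fixed holder for the thick-walled ring: grey-green round base 72 mm across and 8 mm high with an upright aluminium post 10 mm in diameter, tapered at the top, whose top is 34 mm above the bench. Origin at the centre of the base's underside on the bench, z up along the post.
- thick_post_stand: Fixed holder for the thin-walled ring: grey-green round base 72 mm across and 8 mm high with an upright aluminium post 24 mm in diameter, tapered at the top, whose top is 34 mm above the bench. Origin at the centre of the base's underside on the bench, z up along the post.
- block_tray: Fixed holder for the gauge block: shallow tray 112 mm long (its y axis) by 48 mm wide (its x axis), with a rim 6 mm wide whose top is 10 mm above the bench around a recess of 100 by 36 mm whose aluminium floor is 4 mm above the bench. Origin at the centre of its underside on the bench, z up.
- bore_holder: Fixed holder for the tube: grey-green square block 70 by 70 mm, 43 mm high, with a round upright bore in the middle of its top, 28 mm in diameter (mouth widened by a 5 mm chamfer), 35 mm deep, flat bottom 8 mm above the bench. A tube standing on the bottom has its mark level with the block's top. Origin at the centre of its underside on the bench, z up along the bore.

How it is judged:
By the outcome, as a careful person would: the job done as asked, in the order asked, and still so for the second after the job is handed in, with the robot touching nothing.
It also fails if it takes over 115 s, if anything falls off the work surface, if the arm or the gripper's body presses on something with over 40 N, if the wrist force passes 120 N, or if a joint passes its speed limit or range.

### The arm

A 6-joint arm with a two-finger parallel gripper is mounted at the origin on the work surface. World frame = base frame: x ahead of the robot, y to its left, z up, the work surface at z = 0. Lengths are in mm, angles in rad, forces in N, time in s.
With the tool pointing down it reaches from about 300 to 775 mm from the base axis. Payload 14.6 kg.
Tool frame: the origin (TCP) lies on the centre line of the jaws, within the pads' length; the fingertips stand 19 mm ahead of it and the grasp point (between the pads) is the TCP (bot.tip_reach is the distance from the TCP to the fingertips, in mm); z points along the fingers, y is the line along which they close (so a half turn about z gives the same grasp; the last joint's range is limited). The gripper opens to 85 mm and grips with 20 to 120 N. Pads are 22 mm wide; open, the fingers measure 114 mm over their backs; the gripper's body (76 mm by 85 mm) begins 54 mm behind the grasp point. The pads swing forward as they close: fully open they stand 13 mm farther back than shut.
Start: joints at [1.24, 0.3, 1.521, -0, 1.321, -0.067], TCP at [143.411, 530.964, 213.981] pointing down, gripper open.
Joint ranges: [-3.03, 3.03], [-0.79, 2.21], [0.23, 2.52], [-1.04, 4.18], [0, 3.07], [-2.55, 2.55]. Speed limits (rad/s): [2.22, 2.22, 2.57, 3.14, 3.14, 3.14].

### API

Orientations are given as a unit quaternion [w, x, y, z].
In Python, from rig import bot gives the robot as it stands. Calls block until the motion is done:
- bot.move_to(position, orientation): joint-space move of the TCP to a pose.
- bot.servo_line(position, attitude=None, speed=150, until_force=None): straight line of the TCP; attitude=None keeps the orientation; speed is the mean speed in mm/s. With until_force (N) it stops when the force on the tool has changed by that much, and returns True; else False.
- bot.move_joints(angles): joint-space move.
- bot.move_gripper(opening, grip_force=None): finger opening in mm; grip_force is the grip in N (None keeps the last); returns when the fingers have stopped.
- bot.dwell(seconds).
- bot.ik(position, orientation): joint angles nearest the present ones, or None.
- bot.read_state(): the state.
- bot.read_camera(name): name is "side" or "top"; returns a dict with "image" (384x512x3 uint8, blue, green, red), "depth" (384x512 float32, mm along the optical axis (not along the pixel's ray), 0 where there is no reading), "fovy" (degrees; the focal length in pixels is half the picture's height over the tangent of half this angle, whatever the lens; pixels are square), "cx", "cy" (the principal point, pixels), "eye" and "attitude" of the camera in the world. Camera axes: x right, y down, z forward; pixel columns grow to the right and rows downward; lengths in mm; the calibration is good to about 2 mm. A picture is of the moment at which its call begins.
A pose or a line that the arm cannot do raises bot.MotionError and nothing moves.
- bot.finish_job(): hands the job in, once; it reports no verdict.
The state is a dict: "clock": time; "joint_positions": joint angles; "qvel": joint speeds; "effort": joint torques, N m; "ee_pos": TCP position; "tool_rot": TCP orientation; "ft_force": force on the tool from outside, world axes, zero at the start; "moment": the same for the moment, N m; "grip_width": finger opening in mm.
Only numpy, scipy, OpenCV 4.12 (cv2) and the standard library are available. Lean on these libraries where they do the work, as an engineer would, in place of code of your own. Each camera call takes 0.05 s, during which the arm holds its last target. There are 200 camera calls.

## Working session

There is one attempt and no reset: what is moved stays moved. The work goes in short steps, each a Python script; the robot and the scene stay as the last script left them, time stands still between calls to the robot, and variables do not carry over. Pictures are saved under pics/ and viewed, on a budget of 14 in all, crops included, one or two more only if the job needs it, and the job is handed in when it is done.

```bash
ls; mkdir -p pics; python3 - <<'E'
from rig import bot
import cv2,numpy as np
s=bot.read_state();print(s['clock'],s['ee_pos'],s['tool_rot'],s['grip_width'],bot.tip_reach)
for n in("top","side"):
    c=bot.read_camera(n);cv2.imwrite(f'pics/{n}0.png',c['image']);np.savez(f'{n}0.npz',**c)
    print(n,c['fovy'],c['cx'],c['cy'],c['eye'],c['attitude'],c['depth'].min(),c['depth'].max())
E
```

```text
pics
0.0 [143.31959421 530.71493858 213.3746753 ] [-1.21760554e-04  1.31526626e-01  9.91312436e-01 -6.21157126e-04] 86.06162072802643 19.0
top 55.84212581151817 249.64496775325753 196.22570450034442 [327.39705098  -4.60454431 958.28992897] [ 0.0760537  -0.69672767  0.71112015 -0.05562842] 0.0 1950.6299
side 46.72274146927993 257.9979826343507 199.28106934149164 [387.7791798  831.85796416 879.02042661] [ 0.02478966 -0.06848236  0.9222536  -0.37966292] 0.0 3189.633
```

View pics/top0.png

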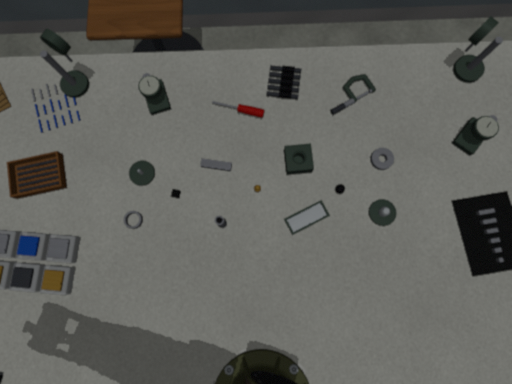

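View pics/side0.png

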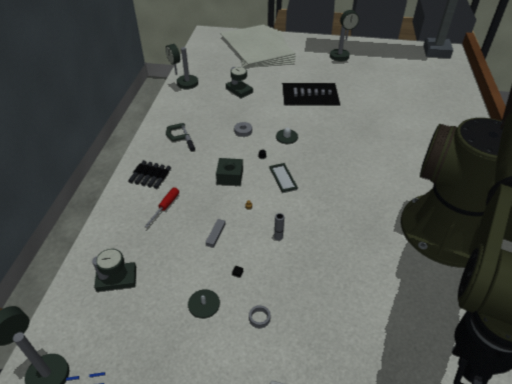

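The top view shows the thick ring at (382,158), thin ring (134,219), block (216,164) and tube (221,222). It also shows the tray at (307,217), the bore holder at (298,158), and stands at (142,173) and (382,211). The side view agrees. Next I'll measure, and zoom in on the two stands.

```bash
cat > h.py <<'E'
import numpy as np,cv2
from scipy.spatial.transform import Rotation as R
def Rm(q): return R.from_quat([q[1],q[2],q[3],q[0]]).as_matrix()
def K(c):
    return 192/np.tan(np.radians(float(c['fovy']))/2)
def rays(c,uv):
    uv=np.atleast_2d(uv).astype(float);f=K(c)
    d=np.c_[(uv[:,0]-c['cx'])/f,(uv[:,1]-c['cy'])/f,np.ones(len(uv))]
    return d@Rm(c['attitude']).T
def onplane(c,uv,z):
    d=rays(c,uv);e=np.asarray(c['eye']);return e+d*((z-e[2])/d[:,2])[:,None]
def cloud(c):
    v,u=np.mgrid[0:384,0:512];d=rays(c,np.c_[u.ravel(),v.ravel()])
    return (np.asarray(c['eye'])+d*c['depth'].reshape(-1,1)).reshape(384,512,3)
def proj(c,p):
    q=(np.atleast_2d(p)-c['eye'])@Rm(c['attitude']);f=K(c)
    return q[:,:2]/q[:,2:]*f+[c['cx'],c['cy']]
E
python3 - <<'E'
from h import *
np.set_printoptions(precision=1,suppress=True)
c=dict(np.load('top0.npz'));s=dict(np.load('side0.npz'))
P=cloud(c);Z=P[...,2]
print('bench z samples top',[round(float(np.median(Z[v-3:v+4,u-3:u+4])),1) for u,v in[(100,150),(250,130),(350,250),(180,250),(330,130),(260,215)]])
Ps=cloud(s);print('side',[round(float(np.median(Ps[v-3:v+4,u-3:u+4,2])),1) for u,v in[(300,110),(250,270),(330,250),(150,220)]])
names=dict(thick_ring=(382,158),thin_ring=(134,219),block=(216,164),tube=(221,222),tray=(307,217),bore=(298,158),standL=(142,173),standR=(382,211))
for n,(u,v) in names.items():
    w=26;o=(u-w,v-w);z=Z[v-w:v+w,u-w:u+w];m=((z>3)&(z<120)).astype(np.uint8)
    k,l,st,ce=cv2.connectedComponentsWithStats(m)
    # component with largest area
    i=1+np.argmax(st[1:,4]);mm=l==i
    print(n,'area',st[i,4],'bbox',st[i,:4]+[*o,0,0],'xy mean',P[v-w:v+w,u-w:u+w][mm].mean(0),'zmax',z[mm].max(),'z pct',np.percentile(z[mm],[10,50,90]))
def crop(im,u,v,w=30,k=8): return cv2.resize(im[v-w:v+w,u-w:u+w],None,fx=k/2,fy=k/2,interpolation=cv2.INTER_CUBIC)
t=np.hstack([crop(c['image'],142,173,24,8),crop(c['image'],382,211,24,8),crop(c['image'],221,222,24,8),crop(c['image'],307,217,24,8)])
b=np.hstack([crop(s['image'],204,303,24,8),crop(s['image'],287,136,24,8),crop(s['image'],279,226,24,8),crop(s['image'],283,178,24,8)])
cv2.imwrite('pics/crops.png',np.clip(np.vstack([t,b])*1.5,0,255).astype(np.uint8))
E
```

```text
bench z samples top [1.4, 0.6, -0.4, 0.1, 0.1, 0.7]
side [-0.9, -0.2, 0.7, 1.8]
thick_ring area 395 bbox [370 148  24  23] xy mean [ 599.6 -333.2   16.2] zmax 21.9380536364647 z pct [11.2 17.2 19.3]
thin_ring area 178 bbox [123 211  20  19] xy mean [450.3 333.   15. ] zmax 22.561892204020978 z pct [ 4.9 17.1 20. ]
block area 283 bbox [200 159  32  16] xy mean [594.4 111.2  15.1] zmax 20.932183056378335 z pct [ 9.7 15.9 18.2]
tube area 116 bbox [214 215  13  14] xy mean [433.7  94.6  64. ] zmax 83.85184062560904 z pct [20.1 79.4 82.3]
tray area 648 bbox [284 200  46  35] xy mean [ 447.5 -126.8    6.8] zmax 14.791368642260636 z pct [ 3.5  5.9 10.8]
bore area 821 bbox [283 143  31  33] xy mean [ 598.5 -108.8   36.6] zmax 48.28829957543917 z pct [12.  42.  44.6]
standL area 532 bbox [129 159  26  28] xy mean [578.5 315.6   9.4] zmax 36.25977827221209 z pct [ 6.5  8.8 11.3]
standR area 588 bbox [368 199  29  28] xy mean [ 455.9 -323.7   10.5] zmax 35.90526661609999 z pct [ 5.3  7.8 28.4]
```

View pics/crops.png

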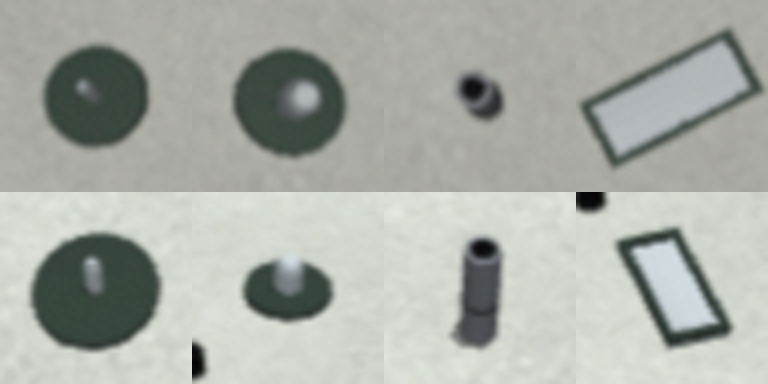

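The left stand carries the thin post and the right stand the thick one. For positions, I'll cast each filled silhouette's centre onto the mid-height plane in both views.

```bash
cat > meas.py <<'E'
from h import *
np.set_printoptions(precision=1,suppress=True)
H=dict(thick_ring=18,thin_ring=18,block=16,tube=80,tray=10,bore=43,thin_post=8,thick_post=8)
G=dict(thick_ring=(600,-333,18),thin_ring=(450,333,18),block=(595,111,16),tube=(432,95,80),tray=(447,-127,10),bore=(598,-109,43),thin_post=(578,316,8),thick_post=(456,-324,8))
def find(c,n,guess=None,thr=18,dil=1,w=None):
    x,y,_=guess if guess is not None else G[n];h=H[n]
    u,v=proj(c,[[x,y,h/2]])[0].astype(int);w=w or 32
    u0,v0=max(u-w,0),max(v-w,0);im=c['image'][v0:v+w,u0:u+w].astype(int)
    bg=np.median(im.reshape(-1,3),0);m=(np.abs(im-bg).max(2)>thr).astype(np.uint8)
    cs,_=cv2.findContours(m,cv2.RETR_EXTERNAL,cv2.CHAIN_APPROX_NONE)
    cs=[q for q in cs if cv2.contourArea(q)>25]
    k=min(cs,key=lambda q:np.linalg.norm(q[:,0].mean(0)-[u-u0,v-v0])-.02*cv2.contourArea(q))
    hull=cv2.convexHull(k)[:,0]+[u0,v0];M=cv2.moments(hull.astype(np.float32))
    ctr=[M['m10']/M['m00'],M['m01']/M['m00']]
    p=onplane(c,[ctr],h/2)[0]
    r=cv2.minAreaRect(onplane(c,hull,h)[:,:2].astype(np.float32))
    b=cv2.boxPoints(r);e=max((b[1]-b[0],b[2]-b[1]),key=np.linalg.norm)
    return p[:2],np.array(r[1]),np.degrees(np.arctan2(e[1],e[0]))%180
E
python3 - <<'E'
from meas import *
for n in H:
    print(n,*[find(dict(np.load(f'{k}0.npz')),n) for k in('top','side')])
E
```

```text
thick_ring (array([ 601.5, -334.8]), array([57.5, 65. ]), np.float32(132.99483)) (array([ 603.4, -331.8]), array([61.5, 80.7]), np.float32(98.8896))
thin_ring (array([450.4, 332.7]), array([48.3, 48. ]), np.float32(2.1717916)) (array([452.8, 334.9]), array([47.9, 55.5]), np.float32(98.54145))
block (array([596.6, 111.5]), array([84.7, 26. ]), np.float32(80.10969)) (array([598.7, 115. ]), array([94.8, 28.6]), np.float32(80.46608))
tube (array([436.4,  95.5]), array([33.2, 24. ]), np.float32(44.23933)) (array([439.1,  98.8]), array([28. , 89.5]), np.float32(90.59782))
tray (array([ 448.1, -127.1]), array([ 50.2, 114.9]), np.float32(115.37937)) (array([ 449. , -124.6]), array([ 56.2, 124.8]), np.float32(116.68237))
bore (array([ 603. , -110.3]), array([82.1, 75.3]), np.float32(4.004086)) (array([ 604.3, -106.7]), array([ 78.6, 117.9]), np.float32(94.3664))
thin_post (array([580.5, 316.5]), array([72.8, 70.3]), np.float32(88.60502)) (array([581.4, 318.2]), array([74.2, 74.1]), np.float32(8.581917))
thick_post (array([ 456.8, -325.9]), array([72.5, 71.9]), np.float32(85.56291)) (array([ 458.9, -323.1]), array([74.3, 79.6]), np.float32(96.80347))
```

```bash
cat > act.py <<'E'
from rig import bot
import numpy as np
from meas import *
def q(deg):
    p=np.radians((deg+90)/2);return [0,np.cos(p),np.sin(p),0]
def best(xy,z,deg):
    j=[(bot.ik([*xy,z],q(d)),d) for d in(deg,deg+180)]
    j=[(abs(a[5]),d) for a,d in j if a is not None];return min(j)[1]
def go(xy,z,deg):
    d=best(xy,z,deg);bot.move_to([*xy,z],q(d));return d
def line(xy,z,speed=150,f=None): return bot.servo_line([*xy,z],speed=speed,until_force=f)
def rep(t=''):
    s=bot.read_state();print(t,'t',round(s['clock'],1),'tcp',s['ee_pos'],'w',round(s['grip_width'],1),'F',s['ft_force'])
def shot(tag):
    for n in('top','side'):
        c=bot.read_camera(n);np.savez(f'{n}{tag}.npz',**c);cv2.imwrite(f'pics/{n}{tag}.png',c['image'])
E
python3 - <<'E'
from act import *
a=(602.4,-333.3);d=-29
go(a,130,d);line(a,20,120,15);rep('down')
bot.move_gripper(50,60);rep('grip')
line(a,150,200);rep('up')
b=(581,317.3)
go(b,150,29);line(b,62,120,15);rep('over post');shot(1)
E
```

```text
down t 4.6 tcp [ 602.9 -333.6   21. ] w 85.1 F [-0.1  0.2  0.3]
grip t 5.0 tcp [ 602.4 -333.3   20.1] w 49.9 F [ 0.1 -0.  -0.2]
up t 5.8 tcp [ 601.9 -333.   148.5] w 49.8 F [-0.4  0.  -0.4]
over post t 9.0 tcp [581.4 317.5  62.9] w 50.2 F [-0.2 -0.1  1.3]
```

The jaws closed to 50 mm, so the 60 mm ring wasn't between them. I'll look.

View pics/side1.png

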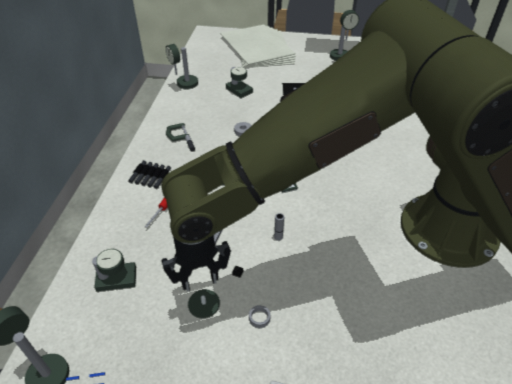

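```bash
python3 - <<'E'
from meas import *
for n in('thick_ring','block','tray'):
    print(n,*[find(dict(np.load(f'{k}1.npz')),n) for k in('top','side')])
c=dict(np.load('top1.npz'));P=cloud(c);print(P[150:168:3,370:396:3,2])
E
```

```text
thick_ring (array([ 601.2, -335.1]), array([60.6, 61.7]), np.float32(175.50555)) (array([ 604.8, -336.1]), array([222.3, 343.2]), np.float32(98.913925))
block (array([596.9, 112.2]), array([85.9, 26.4]), np.float32(80.1083)) (array([578.6, 149.9]), array([156.6, 159.8]), np.float32(99.34292))
tray (array([ 448.1, -126.9]), array([ 50.2, 115.3]), np.float32(115.379395)) (array([435.7, -78.4]), array([188.4, 195.4]), np.float32(98.687965))
[[-1.1  0.7 18.  18.8 18.3 15.9 16.5  1.5  1.6]
 [ 0.5 20.8 16.3 15.9 19.  16.7 18.9 16.9  2.4]
 [ 2.2 18.8 17.9  0.8 -0.  10.7 17.9 16.8 -1.6]
 [ 4.6 17.7 15.3 -1.9 -0.3  2.9 16.1 16.7 -0.1]
 [-0.3 17.  17.  19.2 17.2 16.5 16.7 19.4 -0.4]
 [-1.2  9.7 18.3 16.9 17.5 13.9 17.8 16.2 -0.6]]
```

```bash
python3 - <<'E'
from meas import *
a=dict(np.load('side1.npz'))['image'][210:325,140:260];b=dict(np.load('top1.npz'))['image'][110:225,60:180]
f=lambda i:np.clip(cv2.resize(i,None,fx=3.3,fy=3.3,interpolation=cv2.INTER_CUBIC)*2.,0,255).astype(np.uint8)
cv2.imwrite('pics/g1.png',np.hstack([f(a),f(b)]))
E
```

```text
(no output)
```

View pics/g1.png

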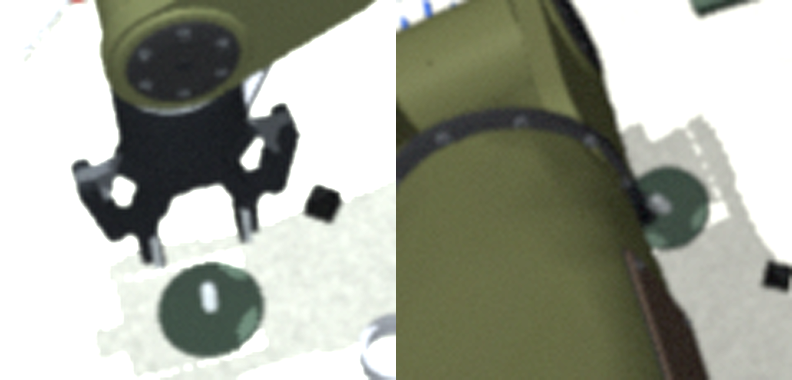

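```bash
python3 - <<'E'
from meas import *
s=dict(np.load('side1.npz'));P=cloud(s)
for u,v in((186,288),(214,281)):
    for dv in range(-10,6,1): print((u,v+dv),P[v+dv,u-1:u+2].round(0).tolist())
E
```

```text
(186, 278) [[602.0, 344.0, 136.0], [600.0, 345.0, 137.0], [598.0, 344.0, 136.0]]
(186, 279) [[602.0, 344.0, 133.0], [600.0, 344.0, 133.0], [599.0, 343.0, 131.0]]
(186, 280) [[603.0, 345.0, 130.0], [601.0, 343.0, 128.0], [601.0, 340.0, 123.0]]
(186, 281) [[602.0, 346.0, 128.0], [602.0, 342.0, 123.0], [601.0, 340.0, 120.0]]
(186, 282) [[604.0, 344.0, 121.0], [602.0, 343.0, 121.0], [600.0, 343.0, 120.0]]
(186, 283) [[605.0, 343.0, 117.0], [603.0, 343.0, 116.0], [601.0, 343.0, 117.0]]
(186, 284) [[604.0, 345.0, 116.0], [603.0, 344.0, 114.0], [601.0, 342.0, 112.0]]
(186, 285) [[606.0, 342.0, 108.0], [603.0, 344.0, 111.0], [602.0, 341.0, 106.0]]
(186, 286) [[606.0, 342.0, 104.0], [604.0, 343.0, 106.0], [602.0, 342.0, 104.0]]
(186, 287) [[607.0, 341.0, 98.0], [604.0, 344.0, 104.0], [603.0, 341.0, 100.0]]
(186, 288) [[608.0, 341.0, 95.0], [604.0, 345.0, 101.0], [602.0, 343.0, 99.0]]
(186, 289) [[608.0, 341.0, 90.0], [604.0, 344.0, 96.0], [602.0, 344.0, 97.0]]
(186, 290) [[633.0, 286.0, -2.0], [605.0, 344.0, 92.0], [604.0, 342.0, 90.0]]
(186, 291) [[631.0, 291.0, 2.0], [630.0, 288.0, -3.0], [
[... 744 characters left out ...]
4, 278) [[553.0, 317.0, 108.0], [551.0, 316.0, 106.0], [550.0, 312.0, 102.0]]
(214, 279) [[553.0, 316.0, 102.0], [552.0, 314.0, 101.0], [549.0, 316.0, 104.0]]
(214, 280) [[554.0, 316.0, 99.0], [552.0, 315.0, 97.0], [550.0, 315.0, 98.0]]
(214, 281) [[554.0, 316.0, 96.0], [552.0, 314.0, 93.0], [550.0, 313.0, 92.0]]
(214, 282) [[554.0, 316.0, 91.0], [552.0, 315.0, 91.0], [550.0, 316.0, 92.0]]
(214, 283) [[554.0, 316.0, 88.0], [552.0, 316.0, 87.0], [568.0, 258.0, -1.0]]
(214, 284) [[572.0, 262.0, 0.0], [570.0, 262.0, 1.0], [568.0, 261.0, -1.0]]
(214, 285) [[572.0, 264.0, -1.0], [570.0, 263.0, -1.0], [566.0, 266.0, 4.0]]
(214, 286) [[572.0, 266.0, -2.0], [569.0, 265.0, -2.0], [566.0, 266.0, 0.0]]
```

The depth image puts the fingertips at z≈87 while the reported TCP is 63. So the real tips sit about 24 mm above the reported TCP at this opening, not below it. I'll calibrate this by touching the bench gently around the ring, then grip.

```bash
python3 - <<'E'
from act import *
b=(581,317.3);a=(602.4,-333.6);d=-29
line(b,140,250);bot.move_gripper(74,60)
go(a,90,d);rep();line(a,5,150,10);rep('near')
r=line(a,-45,25,6);rep(f'touch {r}')
z=bot.read_state()['ee_pos'][2]
line(a,z+6,60);bot.move_gripper(50,60);rep('grip');line(a,z+40,100);rep('up');shot(2)
E
```

```text
t 12.3 tcp [ 602.9 -332.7   90.1] w 74.2 F [ 0.   0.5 -0.4]
near t 13.0 tcp [ 603.  -333.8    6. ] w 73.8 F [-0.2  0.1  0.4]
touch True t 14.2 tcp [ 602.5 -333.6  -26.2] w 73.8 F [-1.1  0.5  6. ]
grip t 14.8 tcp [ 602.9 -333.9  -19.3] w 58.1 F [-0.1  0.5  7.1]
up t 15.3 tcp [ 602.5 -333.7   14.3] w 57.8 F [ 0.7  0.8 -4.6]
```

```bash
python3 - <<'E'
from act import *
line((602.4,-333.6),110,200)
b=(581,317.3)
go(b,110,29);line(b,40,150,15);rep('hover');shot(3)
s=dict(np.load('side3.npz'));
i=s['image'][210:325,140:260]
cv2.imwrite('pics/g3.png',np.clip(cv2.resize(i,None,fx=4,fy=4,interpolation=cv2.INTER_CUBIC)*2.,0,255).astype(np.uint8))
E
```

```text
hover t 18.9 tcp [581.6 317.4  40.9] w 57.5 F [-0.7  0.1 -3.2]
```

View pics/g3.png

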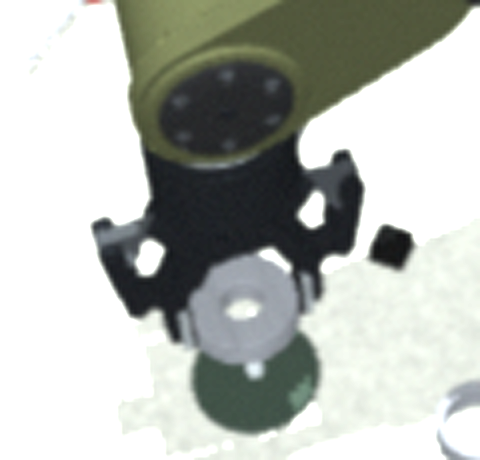

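The ring is held, with its centre at about (201,286) in the side image and the post tip just below it at (203,302). I'll check its tilt and centre from depth.

```bash
python3 - <<'E'
from meas import *
s=dict(np.load('side3.npz'));P=cloud(s)
u0,v0=187,274
Q=P[v0:v0+26,u0:u0+30].reshape(-1,3);Q=Q[(Q[:,2]>66)&(Q[:,2]<95)]
print(len(Q),Q.mean(0),np.percentile(Q[:,2],[5,25,50,75,95]))
T=Q[np.abs(Q[:,2]-np.median(Q[:,2]))<5]
A=np.c_[T[:,:2]-T[:,:2].mean(0),np.ones(len(T))];print('plane',np.linalg.lstsq(A,T[:,2],rcond=None)[0].round(3),T.mean(0),T.min(0),T.max(0))
(x,y),r=cv2.minEnclosingCircle(T[:,:2].astype(np.float32));print(x,y,r)
print(find(s,'thin_post'))
E
```

```text
558 [579.8 322.4  77.5] [68.7 76.4 78.3 79.6 81.7]
plane [-0.  -0.  78.4] [580.8 321.   78.4] [548.6 289.5  73.5] [610.2 349.8  82.9]
580.6290283203125 322.558837890625 33.053184509277344
(array([592.7, 287.6]), array([150.4, 129.6]), np.float32(8.603775))
```

Flat, top at 78.4 as expected, and centred within about 2 mm. Lower it.

```bash
python3 - <<'E'
from act import *
b=(581,316)
line(b,5,120,12);r=line(b,-16,25,8);rep(f'seat {r}')
bot.move_gripper(74);rep('open');z=bot.read_state()['ee_pos'][2]
line(b,60,150);rep()
# thin ring
a=(451.6,333.8)
bot.move_gripper(64,50)
d=np.degrees(np.arctan2(a[1],a[0]));go(a,70,d);line(a,0,150,10)
r=line(a,-45,25,6);rep(f'touch {r}');z=bot.read_state()['ee_pos'][2]
line(a,z+7,60);bot.move_gripper(38,50);rep('grip');line(a,110,200);rep('up');shot(4)
E
```

```text
seat True t 20.1 tcp [580.9 316.  -11.3] w 57.5 F [-1.6 -0.4  6.1]
open t 20.4 tcp [580.2 315.6 -12.4] w 74.0 F [-0.3  0.  -0.6]
 t 21.1 tcp [580.6 315.8  59.1] w 74.1 F [-0.8 -0.4 -0.5]
touch True t 23.6 tcp [451.7 333.9 -23.3] w 64.0 F [-2.  -1.7  9.6]
grip t 24.1 tcp [451.5 333.8 -16. ] w 46.3 F [-2.4 -3.3  8.9]
up t 24.9 tcp [451.1 333.4 108.6] w 46.1 F [ 0.7 -0.6 -1.9]
```

```bash
python3 - <<'E'
from act import *
b=(457.9,-324.5);d=np.degrees(np.arctan2(b[1],b[0]))
go(b,110,d);line(b,40,150,15);rep('hover');shot(5)
s=dict(np.load('side5.npz'));t=dict(np.load('top5.npz'))
P=cloud(s);u,v=proj(s,[[*b,65]])[0].astype(int);w=22
Q=P[v-w:v+w,u-w:u+w].reshape(-1,3);T=Q[(np.abs(Q[:,2]-73.5)<5)&(np.hypot(*(Q[:,:2]-b).T)<35)]
print(len(T),T.mean(0),T.min(0),T.max(0))
f=lambda c,w=45:(lambda uv:np.clip(cv2.resize(c['image'][max(uv[1]-w,0):uv[1]+w,uv[0]-w:uv[0]+w],(390,390),interpolation=cv2.INTER_CUBIC)*1.8,0,255).astype(np.uint8))
cr=lambda c,p,w=45:f(c,w)(proj(c,[p])[0].astype(int))
cv2.imwrite('pics/g5.png',np.hstack([cr(s,[*b,40]),cr(t,[581,317,20],24)]))
E
```

```text
hover t 28.0 tcp [ 458.3 -324.6   40.7] w 46.1 F [ 0.7 -0.1 -1.3]
88 [ 464.7 -320.3   72.7] [ 428.3 -347.5   68.8] [ 490.1 -294.8   78.4]
```

View pics/g5.png

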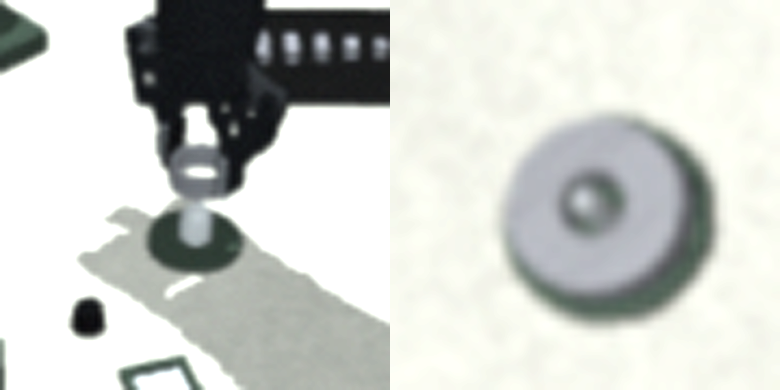

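The thick ring sits flat over the thin post. The thin ring is held level above the thick post, so I'll seat it and then grip the block.

```bash
python3 - <<'E'
from act import *
b=(457.9,-324.5)
line(b,5,120,12);r=line(b,-14,25,8);rep(f'seat {r}')
bot.move_gripper(64);rep('open');line(b,60,150)
a=(597.7,113.3)
bot.move_gripper(46,60)
go(a,60,-9.7);line(a,15,120,12);r=line(a,-4,40,8);rep(f'at block {r}')
bot.move_gripper(10,60);rep('grip');line(a,60,150);rep('up');shot(6)
s=dict(np.load('side6.npz'));t=dict(np.load('top6.npz'))
def cr(c,p,w):
    u,v=proj(c,[p])[0].astype(int);return np.clip(cv2.resize(c['image'][max(v-w,0):v+w,u-w:u+w],(390,390),interpolation=cv2.INTER_CUBIC)*1.8,0,255).astype(np.uint8)
cv2.imwrite('pics/g6.png',np.hstack([cr(s,[*a,75],40),cr(t,[*b,20],24)]))
P=cloud(s);Q=P.reshape(-1,3);m=(np.abs(Q[:,:2]-a).max(1)<70)&(Q[:,2]>55)&(Q[:,2]<88);Q=Q[m];print(np.percentile(Q[:,2],[1,10,50,90]))
E
```

```text
seat True t 29.1 tcp [ 458.  -324.5   -8. ] w 45.8 F [-2.   1.7  7.1]
open t 29.4 tcp [ 457.6 -324.3   -8.7] w 63.7 F [-0.2 -0.2 -0.5]
at block False t 33.2 tcp [597.7 113.3  -4. ] w 46.3 F [ 0.5 -0.1 -0.7]
grip t 33.5 tcp [597.9 113.3  -3.4] w 18.5 F [-1.5  0.3  6.3]
up t 34.1 tcp [597.3 113.2  59.2] w 18.7 F [ 0.6 -0.9 -3. ]
[62.9 67.8 77.5 81.8]
```

View pics/g6.png

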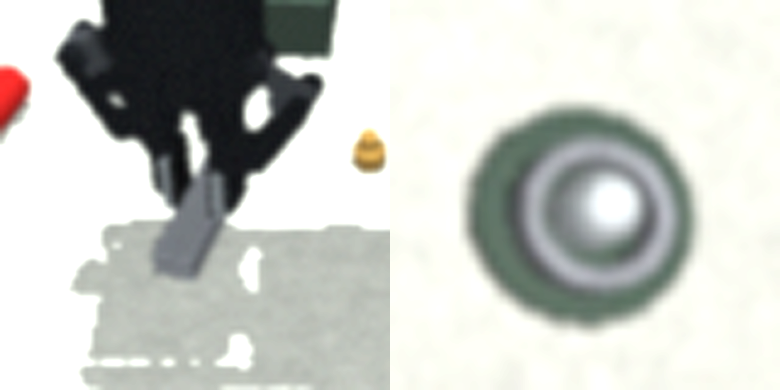

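The thin ring is seated around the thick post and the block is held. Next: the block's tilt, its placement along the jaws, and the tip height.

```bash
python3 - <<'E'
from meas import *
a=np.array([597.7,113.3]);ax=np.array([np.cos(np.radians(80.3)),np.sin(np.radians(80.3))]);nx=np.array([ax[1],-ax[0]])
for k in('side','top'):
    c=dict(np.load(f'{k}6.npz'));Q=cloud(c).reshape(-1,3)
    l=(Q[:,:2]-a)@ax;n=(Q[:,:2]-a)@nx
    for lo in range(-50,60,10):
        m=(l>=lo)&(l<lo+10)&(np.abs(n)<16)&(Q[:,2]>50)&(Q[:,2]<100)
        if m.sum()>3: print(k,lo,m.sum(),np.percentile(Q[m,2],[5,50,90]),'n',n[m].min(),n[m].max(),'lmax',l[m].max())
    m=(np.abs(n)>13)&(np.abs(n)<32)&(np.abs(l)<20)&(Q[:,2]>55)&(Q[:,2]<120)
    if m.sum(): 
        for sgn in(1,-1):
            mm=m&(n*sgn>0)
            if mm.any(): print(k,'tip side',sgn,np.percentile(Q[mm,2],[0,2,10]))
E
```

```text
side -20 7 [75.7 77.9 79.7] n 3.9282408533356623 9.79891008810428 lmax -10.621287527121774
side -10 21 [76.4 80.4 94.6] n 2.087551425594623 10.17396450566864 lmax -0.21575729599342947
side 0 35 [73.9 78.8 93.6] n -15.952087991317102 13.43936711849082 lmax 9.80063498503507
side 10 69 [73.3 79.9 96.5] n -15.563009163297115 14.528473491895868 lmax 19.715651120066326
side 20 36 [67.9 76.6 79.8] n -12.176593444555756 11.657800966145013 lmax 29.533211707594077
side 30 39 [64.4 77.3 79.1] n -11.516006204529834 10.022620411393195 lmax 39.9893333415277
side 40 36 [64.1 70.8 78. ] n -11.369706511902855 9.510690706173122 lmax 43.60198761032326
side tip side 1 [80.8 81.7 84.2]
side tip side -1 [77.6 78.7 85.3]
```

The block is level, centred, and held with the tips about 10 mm above its underside. Place it in the tray.

```bash
python3 - <<'E'
from act import *
b=(448.6,-126)
go(b,60,25.7);line(b,12,120,12);rep('near');r=line(b,-5,20,8);rep(f'seat {r}')
bot.move_gripper(42);rep('open');line(b,100,150)
a=(437.7,97.2)
go(a,130,np.degrees(np.arctan2(a[1],a[0])))
rep();shot(7)
t=dict(np.load('top7.npz'));s=dict(np.load('side7.npz'))
def cr(c,p,w):
    u,v=proj(c,[p])[0].astype(int);return np.clip(cv2.resize(c['image'][max(v-w,0):v+w,u-w:u+w],(390,390),interpolation=cv2.INTER_CUBIC)*1.6,0,255).astype(np.uint8)
cv2.imwrite('pics/g7.png',np.hstack([cr(s,[*b,5],30),cr(s,[*a,90],45)]))
E
```

```text
near t 35.9 tcp [ 449.  -125.8   12.3] w 18.4 F [-0.5 -0.7 -1.6]
seat True t 36.5 tcp [ 448.6 -126.     0.5] w 18.7 F [-1.   1.6  6.5]
open t 36.8 tcp [ 448.2 -125.8    0.2] w 42.3 F [-1.2 -0.5  0.7]
 t 38.5 tcp [437.7  96.6 129.4] w 42.0 F [0.7 0.2 0.2]
```

View pics/g7.png

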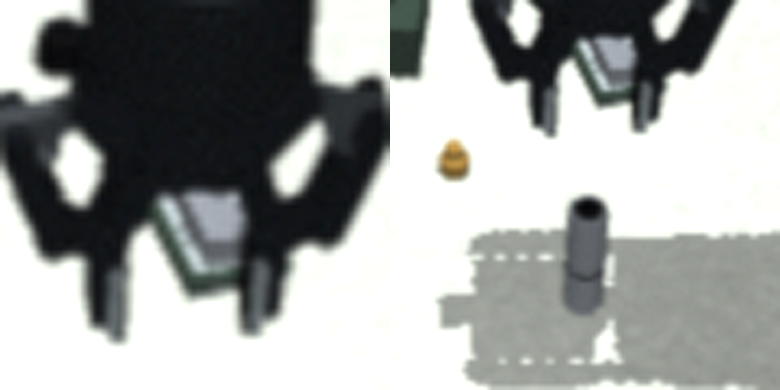

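The block lies in the recess; the seat height matched the expected value. Next I'll pick the tube and refine the bore from the saved views.

```bash
python3 - <<'E'
from act import *
a=(437.7,97.2)
line(a,31,120,10);rep('at tube');bot.move_gripper(10,50);rep('grip');line(a,130,150)
b=(603.6,-108.5);go(b,130,np.degrees(np.arctan2(b[1],b[0])));line(b,80,120,10);rep('hover');shot(8)
for k,i in(('top',0),('side',0),('side',8)):
    c=dict(np.load(f'{k}{i}.npz'));Q=cloud(c);m=(np.abs(Q[...,2]-43)<4)&(np.hypot(Q[...,0]-b[0],Q[...,1]-b[1])<55)
    m=cv2.morphologyEx(m.astype(np.uint8),cv2.MORPH_OPEN,np.ones((2,2)))>0
    v,u=np.where(m);W=onplane(c,np.c_[u,v],43)[:,:2].astype(np.float32)
    r=cv2.minAreaRect(W);print(k,i,'top rect',np.round(r[0],1),np.round(r[1],1),'angle',r[2])
c=dict(np.load('side8.npz'));u,v=proj(c,[[*b,90]])[0].astype(int);print(u,v)
cv2.imwrite('pics/g8.png',np.clip(cv2.resize(c['image'][v-45:v+45,u-45:u+45],(720,600)[1:]*2,interpolation=cv2.INTER_CUBIC)*1.6,0,255).astype(np.uint8))
E
```

```text
at tube t 39.6 tcp [438.1  97.2  31.5] w 42.2 F [-0.1  1.1  0.1]
grip t 39.9 tcp [438.1  97.3  31.7] w 22.6 F [-1.8 -0.7  6.2]
hover t 42.3 tcp [ 603.9 -108.1   80.7] w 22.3 F [ 1.   0.3 -1.5]
top 0 top rect [ 598.6 -111.9] [70.8 70. ] angle 4.025539398193359
side 0 top rect [ 601.4 -101.6] [70.4 74.1] angle 3.515838623046875
side 8 top rect [ 601.3 -100.9] [69.5 74.1] angle 4.482853889465332
228 153
```

View pics/g8.png

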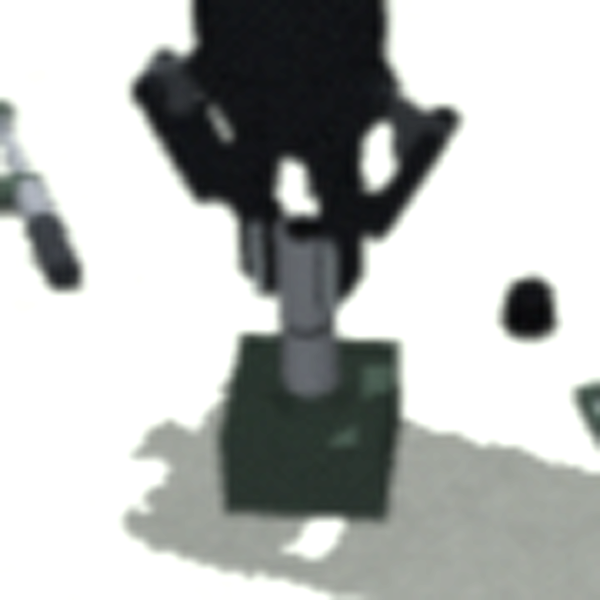

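The tube hangs upright over the block; its lower end is at about (228,165) in full-frame pixels and hides the bore. I'll locate the bore itself, as a dark blob, in the unobstructed first pictures.

```bash
python3 - <<'E'
from meas import *
out=[]
for k in('top','side'):
    c=dict(np.load(f'{k}0.npz'));u,v=proj(c,[[601,-109,43]])[0].round().astype(int);w=22
    I=cv2.resize(c['image'][v-w:v+w,u-w:u+w],None,fx=8,fy=8,interpolation=cv2.INTER_CUBIC)
    g=I.max(2).astype(float);print(k,(u,v),'levels',np.percentile(g[120:240,120:240],[2,10,25,50,75]))
    for thr in (np.percentile(g[120:240,120:240],8),np.percentile(g[120:240,120:240],14)):
        m=(g<thr).astype(np.uint8);m[:110]=0;m[245:]=0;m[:,:110]=0;m[:,245:]=0
        cs,_=cv2.findContours(m,cv2.RETR_EXTERNAL,cv2.CHAIN_APPROX_NONE);q=max(cs,key=cv2.contourArea)
        e=cv2.fitEllipse(q);uv=(np.array(e[0])+.5)/8-.5+[u-w,v-w];print(thr,'ellipse',np.round(e[1],0),uv,onplane(c,[uv],43)[0])
    J=np.clip(I*2.5,0,255).astype(np.uint8);cv2.drawContours(J,[q],-1,(0,0,255),1);out.append(J)
cv2.imwrite('pics/bore.png',np.hstack(out))
E
```

```text
top (np.int64(298), np.int64(157)) levels [20. 27. 37. 43. 47.]
25.0 ellipse [27. 65.] [300.1 155.1] [ 606.9 -113.7   43. ]
31.0 ellipse [52. 80.] [299.4 155.8] [ 605.1 -111.6   43. ]
side (np.int64(230), np.int64(166)) levels [25. 26. 38. 46. 47.]
26.0 ellipse [19. 23.] [226.4 167.2] [ 610.5 -101.8   43. ]
29.0 ellipse [33. 74.] [229.1 167. ] [ 602.9 -103.7   43. ]
```

View pics/bore.png

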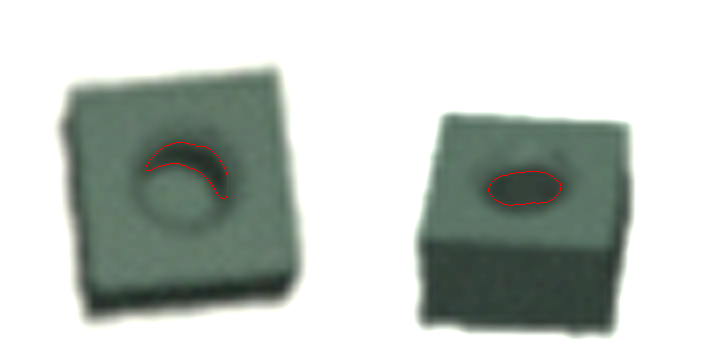

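The top face's corners are clear in both views: panel pixels (70,88),(275,70),(298,272),(85,292) in the top view, and (91,117),(275,125),(263,247),(68,240) in the side view. I'll use these, and measure the hanging tube in the same side camera.

```bash
python3 - <<'E'
from meas import *
C=dict(top=([(70,88),(275,70),(298,272),(85,292)],(298,157)),side=([(91,117),(275,125),(263,247),(68,240)],(230,166)))
for k,(p,o) in C.items():
    c=dict(np.load(f'{k}0.npz'));uv=(np.array(p)+.5)/8-.5+np.array(o)-22
    W=onplane(c,uv,43)[:,:2];print(k,W.mean(0),'sides',np.linalg.norm(W-np.roll(W,1,0),axis=1))
# tube in side8: edge midpoints by row, steel colour vs green/black/bench
c=dict(np.load('side8.npz'));P=cloud(c)
I=c['image'].astype(int)
for v in range(148,168,2): print(v,'u 215-242 max',I[v,216:242].max(1).tolist(),'z',P[v,228,2].round(0),'y',P[v,228,1].round(0))
E
```

```text
top [ 601.7 -108.6] sides [69.4 67.6 68.8 69.3]
side [ 602.9 -107.4] sides [67.  67.2 66.1 68.5]
148 u 215-242 max [170, 168, 144, 87, 53, 65, 50, 20, 41, 62, 66, 68, 69, 66, 56, 60, 67, 48, 20, 13, 30, 97, 154, 174, 175, 175] z 120.0 y -94.0
150 u 215-242 max [176, 175, 173, 167, 142, 101, 57, 23, 42, 61, 66, 68, 69, 67, 55, 59, 67, 48, 20, 28, 85, 145, 172, 174, 172, 171] z 108.0 y -100.0
152 u 215-242 max [176, 177, 175, 174, 165, 144, 120, 107, 95, 74, 67, 67, 68, 67, 53, 57, 68, 57, 63, 114, 157, 174, 176, 176, 174, 174] z 103.0 y -98.0
154 u 215-242 max [173, 176, 175, 173, 172, 174, 175, 173, 137, 81, 66, 68, 68, 67, 62, 59, 68, 108, 155, 176, 179, 179, 180, 180, 178, 177] z 97.0 y -96.0
156 u 215-242 max [174, 175, 175, 172, 172, 171, 173, 171, 141, 85, 62, 64, 66, 66, 60, 54, 59, 127, 170, 177, 177, 178, 178, 177, 175, 174] z 88.0 y -98.0
158 u 215-242 max [172, 170, 141, 88, 63, 67, 73, 74, 62, 55, 57, 53, 50, 48, 51, 55, 61, 93, 124, 139, 151, 152, 151, 150, 150, 154] z 82.0 y -97.0
160 u 215-242 max [175, 168, 121, 50, 34, 33, 34, 34, 37, 49, 64, 68, 69, 69, 68, 64, 57, 46, 36, 32, 34, 34, 34, 33, 36, 42] z 74.0 y -98.0
162 u 215-242 max [177, 151, 93, 42, 34, 34, 33, 34, 35, 49, 63, 69, 71, 69, 67, 65, 59, 45, 36, 35, 34, 37, 41, 41, 42, 45] z 69.0 y -95.0
164 u 215-242 max [162, 117, 53, 35, 34, 33, 33, 33, 36, 47, 62, 68, 70, 70, 67, 64, 60, 48, 37, 35, 36, 47, 58, 59, 57, 56] z 59.0 y -98.0
166 u 215-242 max [113, 67, 38, 33, 33, 33, 33, 32, 32, 34, 49, 61, 65, 65, 62, 57, 48, 36, 32, 33, 34, 47, 54, 53, 52, 43] z 55.0 y -94.0
```

```bash
python3 - <<'E'
from act import *
c=dict(np.load('side8.npz'))
d=rays(c,[[228.6,155],[228.6,163]]);e=np.asarray(c['eye'])
ex=[(e+k*((-108.5-e[1])/k[1])) for k in d];print('tube axis in side cam',ex)
b=(602.8,-108.2)
line(b,78,60,10);r=line(b,36,20,6);rep(f'stop {r}')
E
```

```text
tube axis in side cam [array([ 603.7, -108.5,   83.3]), array([ 604.9, -108.5,   53.8])]
stop True t 44.4 tcp [ 603.  -108.3   39.8] w 22.5 F [-1.3 -0.3  4.3]
```

It went straight in and stopped at 39.8, against an expected 39.7. Release, retreat clear and verify.

```bash
python3 - <<'E'
from act import *
b=(602.8,-108.2)
bot.move_gripper(45);rep('open');line(b,140,120);bot.move_joints([1.24,0.3,1.521,0,1.321,-0.067]);bot.dwell(.5);rep('home');shot(9)
t=dict(np.load('top9.npz'));s=dict(np.load('side9.npz'))
def cr(c,p,w):
    u,v=proj(c,[p])[0].astype(int);return np.clip(cv2.resize(c['image'][max(v-w,0):v+w,u-w:u+w],(200,200),interpolation=cv2.INTER_CUBIC)*1.7,0,255).astype(np.uint8)
L=[(581,317,15),(458,-325,15),(448,-126,10),(603,-108,55)]
cv2.imwrite('pics/end.png',np.vstack([np.hstack([cr(c,p,28) for p in L]) for c in(t,s)]))
E
```

```text
open t 44.7 tcp [ 602.6 -108.2   39. ] w 44.9 F [-0.1  0.5  0.3]
home t 49.0 tcp [143.6 530.8 213.9] w 45.0 F [ 0.2 -0.   0.3]
```

View pics/end.png

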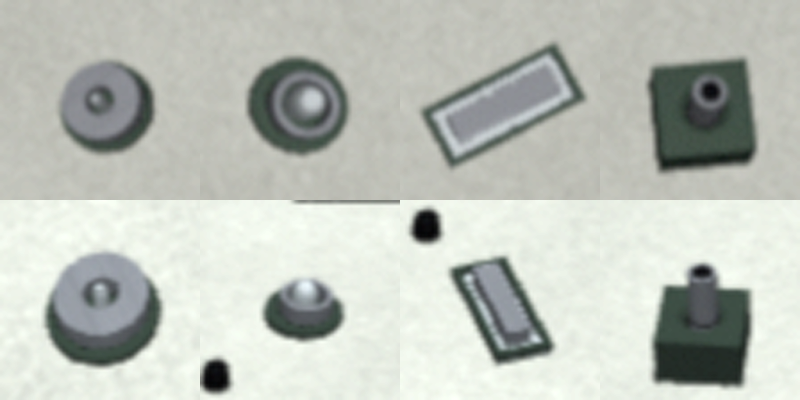

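The final pictures show both rings flat over their posts, the block flat in the recess, and the tube upright in the bore with its mark down at the block's top. Handing in.

```bash
python3 -c "
from rig import bot
print(bot.finish_job())"
```

```text
the job is handed in; nothing more can be done
None
```

All four gauges are in their holders, in the order asked, and the job was handed in at about 49 s on the robot clock. I set each one down under force control, released it only once seated, and moved the arm clear before handing in.

- **Seating heights:** each gauge stopped within about 0.1 mm of the height expected from where I gripped it. The tube stopped at 39.8 mm against an expected 39.7.
- **Final pictures, both cameras:** the thick ring lies flat over the thin post, the thin ring flat over the thick post, and the block flat in the recess. The tube stands upright in the bore, with its mark down at the block's top.
- **Failed first grasp:** the first try at the thick ring closed on air, and nothing was moved. The fingertips are about 15–25 mm above the reported TCP, not 19 mm ahead of it as stated. I corrected for this with a depth reading and light touches on the bench.
- **Disagreements:** the two cameras differed by 2–4 mm, within the calibration error. The measured grip width read 1.5–3.5 mm below the true sizes.

I viewed 12 pictures of the 14 allowed. The hand-in reports no verdict, so I have no outside confirmation of the result.

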